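# Shift the lapping machine's gated lever to the cross gear

### The job

Set the lapping machine's gear for the next sherd: with the fingertips, push the gear lever through its gate into the slot marked by the cross-shaped tag (like a plus sign), fully home to the end of the slot, and leave it there. Push the lever gently, without gripping it. Do not shift or lift the sherd, brush, jar or weight.

Things in the scene. Friction and masses are not known exactly. Their poses are not given: they have to be found in the camera images.
- gearbox: Bench lapping machine, fixed: a white gear box 176 (x) x 156 mm (y), its aluminium deck 100 mm above the table; behind it (+x) the round lap, centre 205 mm from the origin, 220 mm across, top at 82 mm. Origin on the table under the middle of the gate; z up, x along the slots (away from the robot at yaw 0), y along the cross channel.
- gate_centre (a point): Middle of the gate, on the deck 100 mm above the table; axes as the gearbox. The gate is a double H: a straight cross channel along y (x = 0) and three columns at y = -30, 0, +30 mm, each with a slot to +x and one to -x: six slots. All are 16 mm wide; slots end 33 mm from the cross channel's centre line. The lever can change column only in the cross channel.
- lever_knob (a point): Centre of the lever's black ball knob, 32 mm across. The lever is a 10 mm steel rod pivoted 90 mm below gate_centre; ball centre 160 mm from the pivot, so 170 mm above the table when upright, 155 mm in an outer slot. It leans both ways within the gate, stays where left (2 to 3 N at the knob moves it) and cannot be pulled out. It starts in the middle column, anywhere along it.
- lever_foot (a point): Point on the lever's axis 90 mm from the pivot, where the rod passes the deck. Fully home in an outer slot it lies about 25.5 mm from the cross channel's centre line in gearbox x and 26 to 30 mm to the side in y; the knob then about 45 mm and 46 to 53 mm.
- shift (a joint): Lean of the lever along the slots, rad: 0 in the cross channel, positive leaning to the gearbox's +x, about 0.30 either way at the slot ends.
- lever (a joint): Lean of the lever along the cross channel, rad: 0 in the middle column, positive leaning to the gearbox's +y, about 0.3 either way in the outer columns.
- tag_cross: Black plastic tag shaped like a plus sign, 40 x 40 mm, arms 11 mm wide, 4 mm thick, fixed to the deck in line with one of the four outer slots, its centre 62 mm from the cross channel's centre line and so 29 mm beyond that slot's end. Which of the four outer slots varies. Origin at the centre of its underside.
- tag_disc: Black full round tag, 38 mm across, 4 mm thick, beyond the end of another outer slot in the same way.
- tag_bar: Black straight bar tag, 40 x 11 mm, 4 mm thick, its length across the slot, beyond the end of another outer slot in the same way.
- tag_ring: Black ring tag, 38 mm across with a hole of about 24 mm, 4 mm thick, beyond the end of another outer slot in the same way.
- sherd: Loose flat terracotta sherd, about 80 x 50 x 9 mm, lying on the lap. Origin at the underside.
- brush: Loose brush lying on the table on the robot's side of the gearbox. Origin at its underside.
- jar: Loose small jar, 54 mm across, 70 mm tall, standing beside the gearbox at its +y side. Origin at the centre of its underside.
- weight: Loose brass weight with a button top, 44 mm across, 58 mm tall, standing beside the gearbox at its -y side. Origin at the centre of its underside.

How it is judged:
By the outcome, as a careful person would: the job done as asked, in the order asked, and still so for the second after the job is handed in, with the robot touching nothing.
It also fails if it takes over 51 s, if anything falls off the work surface, if the arm or the gripper's body presses on something with over 40 N, if the wrist force passes 120 N, or if a joint passes its speed limit or range.

### The arm

A 6-joint arm with a two-finger parallel gripper is mounted at the origin on the work surface. World frame = base frame: x ahead of the robot, y to its left, z up, the work surface at z = 0. Lengths are in mm, angles in degrees, forces in N, time in s.
With the tool pointing down it reaches from about 350 to 775 mm from the base axis. Payload 5.5 kg.
Tool frame: the origin (TCP) lies midway between the tips of the shut fingers; the grasp point (between the pads) lies 19 mm behind it; z points along the fingers, y is the line along which they close (so a half turn about z gives the same grasp; the last joint's range is limited). The gripper opens to 85 mm and grips with 20 to 120 N. Pads are 22 mm wide; open, the fingers measure 114 mm over their backs; the gripper's body (76 mm by 85 mm) begins 54 mm behind the grasp point. The pads swing forward as they close: fully open they stand 13 mm farther back than shut.
Start: joints at [67.46, 17.945, 2.641, 74.691, 0, 82.002], TCP at [144.396, 556.616, 231.323] pointing down, gripper open.
Joint ranges: [-158.12, 158.12], [-49.38, 96.58], [-58.88, 72.47], [-126.05, 133.96], [-84.25, 85.87], [-180, 180]. Speed limits (degrees/s): [147.25, 147.25, 180, 180, 180, 180].

### API

Orientations are given as a 3x3 rotation matrix whose columns are the frame's x, y, z axes.
In Python, from workcell import manip gives the robot as it stands.
- The arm moves only by the shell command python3 -m inch 'ROWS' [FORCE]. ROWS is JSON, a list of rows, each a list of 3 entries, a list of its own where there are three numbers: the shift along the tool's x, y, z scaled (see below), then the turn, a rotation vector about the tool's x, y, z scaled (see below), then the gripper's target within -1 to 1 (fully open at 1, half-way at 0, shut at -1). A call has 1 to 20 rows; each row is the pose to reach, as a shift and turn from the pose commanded when the call began, along the tool's axes at that moment, turning the shorter way round; what a row does not reach only later rows make up. The controller multiplies each number of a shift by 0.08 m and each number of a turn by 180 degrees. A row lasts 1/10 s, in which the tool goes at most 50 mm and 8.59 degrees, less where a joint would pass 70% of its speed; a pose out of reach is approached as far as the arm can. A call with a number of a shift or a turn outside -1 to 1 is refused whole. A call with a gripper value outside its range is refused whole. The fingers move at their own pace and stop on an object; FORCE is the grip in N (left out, the last holds). Time passes only in rows, so rows that repeat a pose let the fingers close. It gives the time, the measured TCP pose, the force, the opening and the grip force at its end, in the units of the state.
- manip.read_state(): the state, without advancing time (a new reading comes with each control period).
- manip.read_camera(name): name is "side" or "top" or "wrist"; returns (picture, depth): 384x512x3 uint8, red, green, blue; 384x512 float32, mm along the optical axis (not along the pixel's ray), 0 where there is no reading.
- manip.camera_params(name): a dict with "camera_matrix" (3x3 intrinsics, pixels), "rvec" (rotation vector, rad) and "tvec" (3), from world to camera coordinates, as OpenCV has them. Camera axes: x right, y down, z forward; pixel columns grow to the right and rows downward; lengths in mm; the calibration is good to about 2 mm. The wrist camera is an equidistant fisheye: a pixel r from the principal point sees the ray r / f radians off the axis. A picture is of the moment at which its call begins: read the wrist's pose just before it. camera_params takes no time and is no camera call; for the wrist camera it gives the pose at the moment of the call.
- manip.sign_off(): hands the job in; it is judged then, once.
The state is a dict: "time_s": time; "joints": joint angles; "dq": joint speeds; "joint_efforts": joint torques, N m; "position": TCP position; "orientation": TCP orientation; "ft_force": force on the tool from outside, world axes, zero at the start; "ft_torque": the same for the moment, N m; "width": finger opening in mm; "gripper_force": force on a finger pad.
Only numpy, scipy, OpenCV 4.12 (cv2) and the standard library are available. Lean on these libraries where they do the work, as an engineer would, in place of code of your own. Each camera call takes 0.05 s, during which the arm holds its last target. There are 200 camera calls.

## Working session

There is one attempt and no reset: what is moved stays moved. The work goes in short steps, Python scripts to look and compute and a shell command to move; the robot and the scene stay as the last step left them, time stands still between calls to the robot, and variables do not carry over. Pictures are saved under pics/ and viewed, at most 10 in all, crops included, and the job is handed in when it is done.

```bash
mkdir -p pics
python3 - <<'E'
from workcell import manip
import cv2,numpy as np
s=manip.read_state();print(s['time_s'],s['position'],s['orientation'],s['width'])
for n in('top','side'):
    p,d=manip.read_camera(n);cv2.imwrite(f'pics/{n}0.png',p[:,:,::-1]);np.savez(f'{n}0.npz',p=p,d=d)
    c=manip.camera_params(n);R=cv2.Rodrigues(np.array(c['rvec'],float))[0];print(n,c['camera_matrix'],(-R.T@np.array(c['tvec']).ravel()).round(),R.round(2).tolist())
E
```

```text
0.0 [144.20574451 556.06649217 230.36319912] [[-9.67955836e-01  2.51119443e-01 -7.24388547e-04]
 [ 2.51120360e-01  9.67954229e-01 -1.78197796e-03]
 [ 2.53685644e-04 -1.90678468e-03 -9.99998150e-01]] 85.61412739376816
top [[392.79706913   0.         261.07761923]
 [  0.         392.79706913 192.9145974 ]
 [  0.           0.           1.        ]] [497.  51. 937.] [[0.01, -1.0, 0.01], [-0.99, -0.01, -0.14], [0.14, -0.01, -0.99]]
side [[384.20287571   0.         255.66265254]
 [  0.         384.20287571 188.03259003]
 [  0.           0.           1.        ]] [390. 652. 538.] [[-0.94, -0.34, 0.0], [-0.18, 0.49, -0.85], [0.29, -0.8, -0.52]]
```

View pics/top0.png

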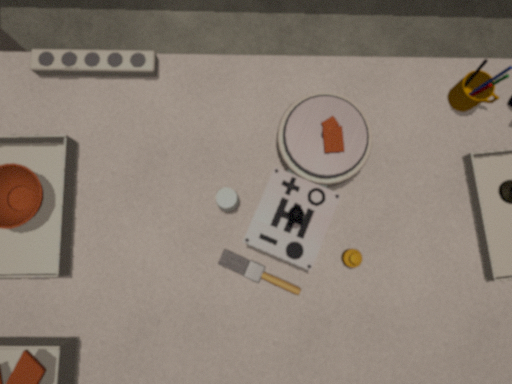

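View pics/side0.png

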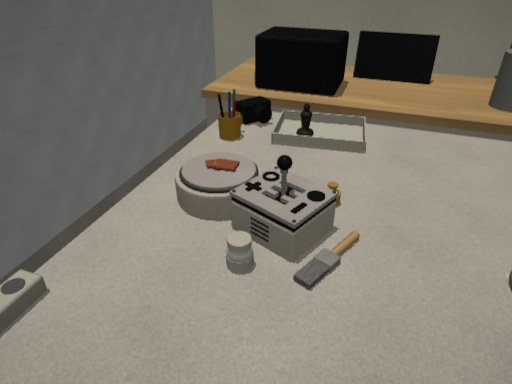

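The top view has the cross tag at (291,186), ring (316,197), bar (268,239), disc (295,250) and the knob near (296,215). The cross is on the far, left slot (+x, +y). The side view shows the knob at (285,162). Next I'll measure these.

```bash
cat > h.py <<'E'
import cv2,numpy as np
from workcell import manip
def cam(n):
    c=manip.camera_params(n);R=cv2.Rodrigues(np.array(c['rvec'],float))[0];t=np.array(c['tvec'],float).ravel()
    return np.array(c['camera_matrix']),R,t
def ray(n,uv):
    K,R,t=cam(n);d=R.T@np.linalg.inv(K)@np.array([*uv,1.]);return -R.T@t,d/np.linalg.norm(d)
def plane(n,uv,z):
    o,d=ray(n,uv);return o+d*(z-o[2])/d[2]
def tri(a,b):
    (o1,d1),(o2,d2)=ray('top',a),ray('side',b)
    k=np.linalg.lstsq(np.c_[d1,-d2],o2-o1,rcond=None)[0]
    p,q=o1+k[0]*d1,o2+k[1]*d2;return (p+q)/2,np.linalg.norm(p-q)
def blobs(p,roi,th):
    x0,y0,x1,y1=roi;g=cv2.cvtColor(p,cv2.COLOR_RGB2GRAY)[y0:y1,x0:x1]
    n,l,s,c=cv2.connectedComponentsWithStats((g<th).astype(np.uint8))
    return [(c[i]+[x0,y0],s[i]) for i in range(1,n) if s[i][4]>15]
E
python3 - <<'E'
from h import *
T=np.load('top0.npz')['p'];S=np.load('side0.npz')['p']
for th in(50,80):
  for c,s in blobs(T,(245,168,342,272),th):print('T',th,c.round(1),s,plane('top',c,104).round(1))
  for c,s in blobs(S,(230,150,340,225),th):print('S',th,c.round(1),s,plane('side',c,104).round(1))
a=cv2.resize(T[165:275,240:345],None,fx=5,fy=5,interpolation=2)
b=cv2.resize(S[145:255,225:345],None,fx=4.5,fy=4.5,interpolation=2)[:495]
a=cv2.resize(a,None,fx=.75,fy=.75);b=cv2.resize(b,None,fx=.7,fy=.7)
m=np.zeros((max(a.shape[0],b.shape[0]),a.shape[1]+b.shape[1],3),np.uint8);m[:a.shape[0],:a.shape[1]]=a;m[:b.shape[0],a.shape[1]:]=b
print(m.shape,a.shape);cv2.imwrite('pics/crop.png',m[:,:,::-1])
E
```

```text
T 50 [290.3 185.7] [39 11 14 14 57] [634.6 -22.6 104. ]
T 50 [293.3 216.9] [ 28  32  39  36 514] [567.4 -28.8 104. ]
T 50 [268.  238.9] [16 68 14  7 23] [520.6  25.  104. ]
T 50 [294.2 250.2] [ 42  75  15  15 165] [497.5 -30.3 104. ]
S 50 [284.2 162.5] [ 48   6  14  15 163] [ 601.8 -152.3  104. ]
S 50 [270.6 175.9] [33 22 16  9 74] [612.5 -78.1 104. ]
S 50 [253. 186.] [16 32 15  9 93] [635.2 -22.7 104. ]
S 50 [288.1 190.2] [56 36  7 10 34] [558.4 -32.1 104. ]
S 50 [315.8 195.6] [ 78  41  17  10 141] [498. -31. 104.]
S 50 [278.2 197. ] [45 42  6 10 31] [570.7   0.9 104. ]
S 50 [258.  211.6] [  2  47  54  28 165] [592.8  65.3 104. ]
S 50 [318.  211.7] [70 48 36 27 93] [481.6  25.7 104. ]
S 50 [298.5 207.6] [61 53 16 10 70] [521.2  24.7 104. ]
S 50 [257.5 221.4] [21 68 14  7 21] [582.8  96.3 104. ]
T 80 [319.  174.2] [55  0 42 10 71] [660.4 -84.7 104. ]
T 80 [290.1 185.8] [ 38  10  16  16 112] [634.5 -22.1 104. ]
T 80 [332.6 184.8] [83 16 11  3 20] [ 637.3 -113.7  104. ]
T 80 [315.9 196.3] [63 21 17 16 83] [612.  -77.4 104. ]
T 80 [293.  217.2] [ 27  31  41  39 677] [566.9 -27.9 104. ]
T 80 [267.8 238.8] [15 67 16  9 56] [520.9  25.5 104. ]
T 80 [294.2 250.1] [ 42  74  16  17 205] [497.5 -30.3 104. ]
S 80 [283.5 179. ] [ 33   5  39  49 493] [581.  -74.6 104. ]
S 80 [234.4 167.3] [ 0 12  9 10 29] [705.8 -88.  104. ]
S 80 [255.8 172.1] [22 16  6 12 25] [650.5 -83.4 104. ]
S 80 [270.7 176. ] [33 22 17  9 90] [612.4 -77.8 104. ]
S 80 [252.8 186. ] [ 15  32  17   9 105] [635.7 -22.7 104. ]
S 80 [333.3 189. ] [99 37  8  6 22] [468.  -70.1 104. ]
S 80 [315.6 195.6] [ 77  41  18  11 152] [498.4 -31.  104. ]
S 80 [258. 211.] [  1  45  57  30 284] [593.4  63.5 104. ]
S 80 [320.2 209.8] [ 67  45  43  30 235] [478.8  17.5 104. ]
S 80 [298.2 207.6] [61 53 16 11 81] [521.7  25.  104. ]
S 80 [255.6 221.5] [20 66 16  9 65] [586.2  97.8 104. ]
(412, 772, 3) (412, 394, 3)
```

View pics/crop.png

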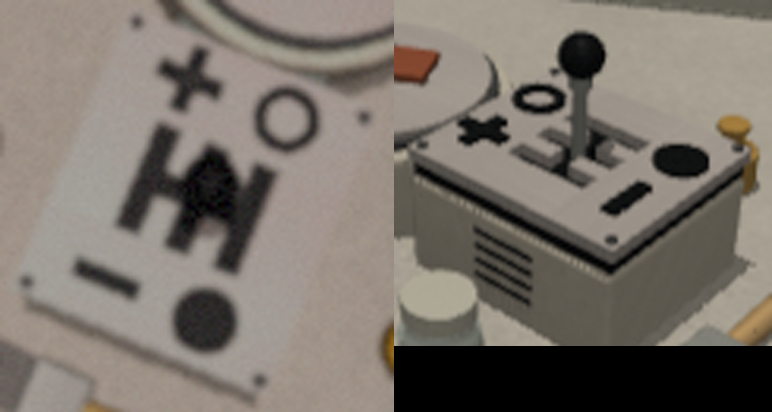

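The crop puts the knob at about top (296.8,213.5) and side (284.2,162.5). The lever is near upright in the middle column, and the cross tag marks the +x, +y slot.

```bash
cat >> h.py <<'E'
C=np.array([566.4,-26.5]);u=np.array([113.6,-47.5]);u/=np.linalg.norm(u);v=np.array([-u[1],u[0]])
def gate(p):p=np.asarray(p)[:2]-C;return np.array([p@u,p@v])
def tool():
    s=manip.read_state();p=s['position'];R=np.array(s['orientation'])
    print('t',s['time_s'],'tcp',np.round(p,1),'gate',gate(p).round(1),'f',np.round(s['ft_force'],1),'w',s['width']);return np.array(p),R
def go(gx,gy,z):
    p,R=tool();w=C+gx*u+gy*v;print('shift units',(R.T@(np.array([*w,z])-p)/80).round(3), 'yaw of tool y vs v deg',np.degrees(np.arctan2(R[1,1],R[0,1])-np.arctan2(v[1],v[0])).round(2))
E
python3 - <<'E'
from h import *
P,e=tri((296.8,213.5),(284.2,162.5));print(P,e,gate(P),u,v)
for q in((634.5,-22.4),(612.2,-77.6),(521,25),(497.8,-30.7)):print(gate(q))
D=np.load('top0.npz')['d'];print(D[213,297],D[235,310])
go(-50,0,231)
E
```

```text
[568.90534274 -29.16979083 170.42166229] 0.6584823860033571 [ 3.34133931 -1.49665527] [ 0.92259564 -0.38576843] [0.38576843 0.92259564]
[61.24711281 30.05347189]
[ 61.96764701 -29.47644354]
[-61.75291613  29.99978917]
[-61.66983379 -30.33861566]
754.18445 831.3362
t 0.1 tcp [144.2 556.2 230.5] gate [-614.3  374.7] f [-0.2  0.  -0.5] w 85.41076236783798
shift units [-6.318e+00 -5.636e+00  1.000e-03] yaw of tool y vs v deg 8.15
```

Measurements fit: tags at ±62/±30, knob height 170.4, and the foot about 2 mm off centre, so it is in the cross channel. I'll travel there with the fingers shut.

```bash
R='python3 -m inch'
python3 -m inch '[[[-0.98,-0.9,0],[0,0,0],-1],[[-0.98,-0.9,0],[0,0,0],-1],[[-0.98,-0.9,0],[0,0,0],-1]]' 20
python3 -m inch '[[[-0.98,-0.9,0],[0,0,0],-1],[[-0.98,-0.9,0],[0,0,0],-1],[[-0.98,-0.9,0],[0,0,0],-1]]'
python3 -m inch '[[[-0.98,-0.9,0],[0,0,0],-1],[[-0.98,-0.9,0],[0,0,0],-1],[[-0.98,-0.9,0],[0,0,0],-1]]'
python3 -m inch '[[[-0.98,-0.9,0],[0,0,0],-1],[[-0.98,-0.9,0],[0,0,0],-1],[[-0.98,-0.9,0],[0,0,0],-1]]'
python3 - <<'E'
from h import *
go(0,-45,231)
E
```

```text
time_s: 0.4
position: [203.4, 463.3, 230.7]
orientation: [[-0.967, 0.254, -0.001], [0.254, 0.967, -0.003], [-0.0, -0.003, -1.0]]
ft_force: [-0.1, 0.9, -0.1]
width: 44.1
gripper_force: 0.0
time_s: 0.7
position: [261.5, 374.6, 231.1]
orientation: [[-0.967, 0.256, -0.0], [0.256, 0.967, -0.002], [-0.0, -0.001, -1.0]]
ft_force: [0.1, 0.6, 0.6]
width: 0.4
gripper_force: 0.0
time_s: 1.0
position: [319.8, 285.8, 231.2]
orientation: [[-0.967, 0.256, 0.001], [0.256, 0.967, -0.001], [-0.001, -0.001, -1.0]]
ft_force: [0.1, -0.1, 0.3]
width: -0.3
gripper_force: 0.0
time_s: 1.3
position: [378.0, 196.7, 231.2]
orientation: [[-0.967, 0.256, 0.001], [0.256, 0.967, -0.0], [-0.001, -0.0, -1.0]]
ft_force: [0.3, 0.9, -0.2]
width: -0.1
gripper_force: 0.0
t 1.3 tcp [378.  196.7 231.2] gate [-259.9  133.2] f [ 0.3  0.9 -0.2] w -0.051728929720610224
shift units [-2.914 -2.65   0.006] yaw of tool y vs v deg 7.85
```

```bash
python3 -m inch '[[[-0.98,-0.9,0],[0,0,0],-1],[[-0.98,-0.9,0],[0,0,0],-1],[[-0.98,-0.9,0],[0,0,0],-1]]'
python3 -m inch '[[[-0.98,-0.9,0],[0,0,0.044],-1],[[-0.98,-0.9,0],[0,0,0.044],-1],[[-0.98,-0.9,0],[0,0,0.044],-1],[[-0.98,-0.9,0],[0,0,0.044],-1],[[-0.98,-0.9,0],[0,0,0.044],-1]]'
python3 - <<'E'
from h import *
go(2,-45,231)
E
```

```text
time_s: 1.6
position: [436.1, 107.5, 231.1]
orientation: [[-0.967, 0.255, 0.001], [0.255, 0.967, -0.0], [-0.001, 0.0, -1.0]]
ft_force: [-0.8, 0.9, -0.1]
width: -0.0
gripper_force: 0.0
time_s: 2.1
position: [490.4, 22.0, 231.0]
orientation: [[-0.925, 0.381, -0.002], [0.381, 0.925, 0.001], [0.002, 0.0, -1.0]]
ft_force: [0.8, -0.8, 0.8]
width: -0.1
gripper_force: 0.0
t 2.1 tcp [490.4  22.  231. ] gate [-88.8  15.4] f [ 0.8 -0.8  0.8] w -0.08132450483186232
shift units [-1.131 -0.761 -0.003] yaw of tool y vs v deg 0.31
```

```bash
python3 -m inch '[[[-0.98,-0.76,0],[0,0,0.001],-1],[[-0.98,-0.76,0],[0,0,0.001],-1],[[-0.98,-0.76,0],[0,0,0.001],-1],[[-0.98,-0.76,0],[0,0,0.001],-1]]'
python3 -m inch '[[[-0.15,0,0],[0,0,0],-1],[[-0.15,0,0],[0,0,0],-1],[[-0.15,0,0.5],[0,0,0],-1],[[-0.15,0,0.98],[0,0,0],-1],[[-0.15,0,0.98],[0,0,0],-1],[[-0.15,0,0.98],[0,0,0],-1]]'
python3 - <<'E'
from h import *
go(3,-45,152)
p,d=manip.read_camera('side');cv2.imwrite('pics/s1.png',cv2.resize(p[110:260,200:360],None,fx=3,fy=3)[:,:,::-1])
E
```

```text
time_s: 2.5
position: [540.0, -64.6, 231.0]
orientation: [[-0.923, 0.385, -0.001], [0.385, 0.923, 0.001], [0.001, 0.001, -1.0]]
ft_force: [-0.1, 0.5, -0.5]
width: 0.2
gripper_force: 0.0
time_s: 3.1
position: [551.0, -69.5, 153.2]
orientation: [[-0.923, 0.384, -0.001], [0.384, 0.923, 0.001], [0.002, -0.0, -1.0]]
ft_force: [-0.1, 0.5, 0.9]
width: 0.2
gripper_force: 0.0
t 3.1 tcp [551.  -69.5 153.2] gate [  2.4 -45.6] f [-0.1  0.5  0.9] w 0.21621264031850035
shift units [-0.008  0.008  0.015] yaw of tool y vs v deg 0.11
```

View pics/s1.png

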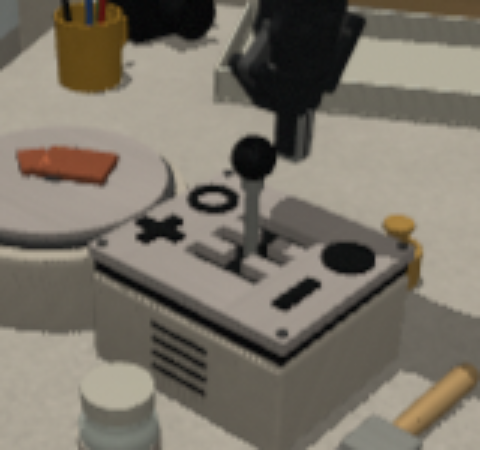

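The shut fingertips (crop 295,140) stand clear on the −y side of the knob (253,158). I'll push slowly along +y and watch the force.

```bash
python3 -m inch '[[[0,0.05,0],[0,0,0],-1],[[0,0.1,0],[0,0,0],-1],[[0,0.15,0],[0,0,0],-1],[[0,0.19,0],[0,0,0],-1],[[0,0.23,0],[0,0,0],-1],[[0,0.27,0],[0,0,0],-1],[[0,0.31,0],[0,0,0],-1],[[0,0.34,0],[0,0,0],-1],[[0,0.37,0],[0,0,0],-1],[[0,0.4,0],[0,0,0],-1],[[0,0.4,0],[0,0,0],-1]]'
python3 - <<'E'
from h import *
tool();r=[]
for n in('top','side'):
    p,d=manip.read_camera(n);r.append(cv2.resize(p[165:275,240:345] if n=='top' else p[145:255,225:330],None,fx=3.7,fy=3.7))
cv2.imwrite('pics/m1.png',np.hstack(r)[:,:,::-1])
E
```

```text
time_s: 4.25
position: [564.0, -40.6, 152.8]
orientation: [[-0.923, 0.385, 0.0], [0.385, 0.923, 0.0], [0.0, 0.0, -1.0]]
ft_force: [0.5, -0.3, 0.9]
width: -0.0
gripper_force: 0.8
t 4.25 tcp [564.  -40.6 152.8] gate [  3.2 -14. ] f [ 0.5 -0.3  0.9] w -0.048671077557353504
```

View pics/m1.png

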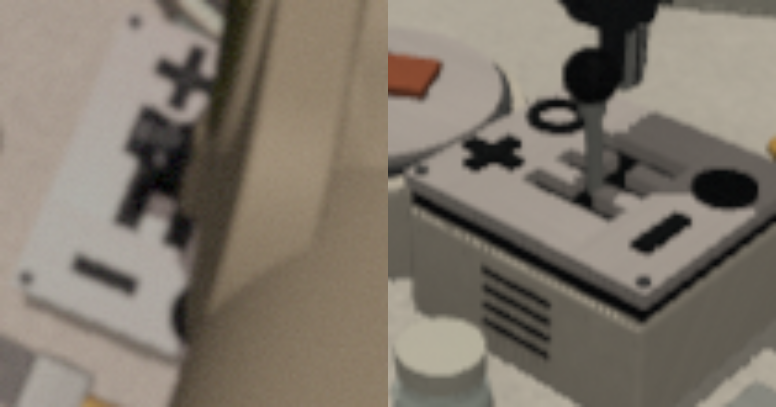

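The lever is following toward +y; in the side view the knob is at (592,75) and leaning. I'll keep pushing.

```bash
python3 -m inch '[[[0,0.04,0],[0,0,0],-1],[[0,0.08,0],[0,0,0],-1],[[0,0.12,0],[0,0,0],-1],[[0,0.16,0],[0,0,0],-1],[[0,0.2,0],[0,0,0],-1],[[0,0.24,0],[0,0,0],-1],[[0,0.28,0],[0,0,0],-1],[[0,0.32,0],[0,0,0],-1]]'
python3 -m inch '[[[0,0.02,0],[0,0,0],-1],[[0,0.04,0],[0,0,0],-1],[[0,0.04,0],[0,0,0],-1]]'
python3 -m inch '[[[0,0.02,0],[0,0,0],-1],[[0,0.04,0],[0,0,0],-1],[[0,0.04,0],[0,0,0],-1]]'
python3 - <<'E'
from h import *
tool()
p,d=manip.read_camera('side');np.save('side2.npy',p);cv2.imwrite('pics/m2.png',cv2.resize(p[145:255,225:345],None,fx=4,fy=4)[:,:,::-1])
E
```

```text
time_s: 5.15
position: [573.6, -16.9, 152.7]
orientation: [[-0.923, 0.385, -0.001], [0.385, 0.923, 0.0], [0.001, -0.0, -1.0]]
ft_force: [-1.3, -1.5, -2.2]
width: 0.1
gripper_force: 1.0
time_s: 5.45
position: [575.0, -14.1, 152.9]
orientation: [[-0.923, 0.385, -0.0], [0.385, 0.923, 0.0], [0.0, 0.0, -1.0]]
ft_force: [-1.3, -1.9, -0.7]
width: -0.1
gripper_force: 0.8
time_s: 5.75
position: [576.3, -11.2, 152.9]
orientation: [[-0.923, 0.385, 0.0], [0.385, 0.923, 0.0], [-0.0, 0.0, -1.0]]
ft_force: [-1.1, -1.5, -0.8]
width: 0.0
gripper_force: 0.8
t 5.75 tcp [576.3 -11.2 152.9] gate [ 3.2 17.9] f [-1.1 -1.5 -0.8] w 0.011844499566770202
```

View pics/m2.png

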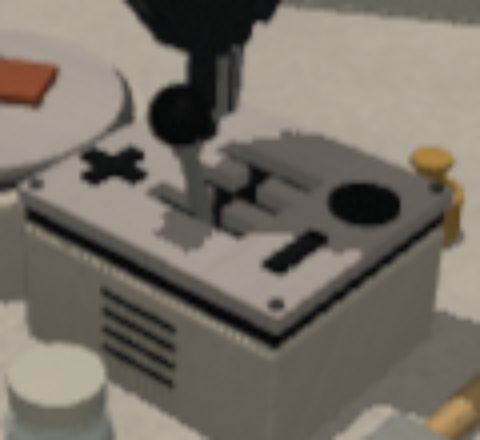

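The knob is at side pixel ≈(269.5,173.5). I'll work out its gate position before the last nudge.

```bash
python3 - <<'E'
from h import *
for z in(162,165):print(gate(plane('side',(269.5,173.5),z)))
E
python3 -m inch '[[[0,0.02,0],[0,0,0],-1],[[0,0.04,0],[0,0,0],-1],[[0,0.04,0],[0,0,0],-1]]' | grep -E 'pos|ft'
```

```text
[ 5.42177892 42.75265158]
[ 1.988808   46.86256462]
position: [577.6, -8.2, 152.9]
ft_force: [-1.2, -1.5, -0.6]
```

```bash
python3 -m inch '[[[0,0.015,0],[0,0,0],-1],[[0,0.03,0],[0,0,0],-1],[[0,0.03,0],[0,0,0],-1]]' | grep -E 'pos|ft'
# back off, rise, go behind the knob (-x side)
python3 -m inch '[[[0,-0.15,0],[0,0,0],-1],[[0,-0.3,0],[0,0,0],-1],[[0,-0.3,-0.5],[0,0,0],-1],[[0,-0.3,-0.75],[0,0,0],-1],[[0,-0.3,-0.75],[0,0,0],-1]]' | grep -E 'pos|ft'
python3 - <<'E'
from h import *
tool();r=[]
for n in('top','side'):
    p,d=manip.read_camera(n);r.append(cv2.resize(p[165:275,240:345] if n=='top' else p[145:255,225:330],None,fx=3.7,fy=3.7))
cv2.imwrite('pics/m3.png',np.hstack(r)[:,:,::-1])
go(-48,50,213)
E
```

```text
position: [578.5, -6.0, 152.9]
ft_force: [-0.8, -1.0, -1.1]
position: [570.9, -29.6, 216.6]
ft_force: [-0.2, -0.1, 0.0]
t 6.9 tcp [570.9 -29.6 216.6] gate [ 5.3 -1.2] f [-0.2 -0.1  0. ] w 0.06346833997905274
t 7.0 tcp [569.2 -29.1 213.3] gate [ 3.6 -1.3] f [-0.1  0.6 -0.2] w -0.39599993066009054
shift units [0.645 0.641 0.003] yaw of tool y vs v deg 0.0
```

View pics/m3.png

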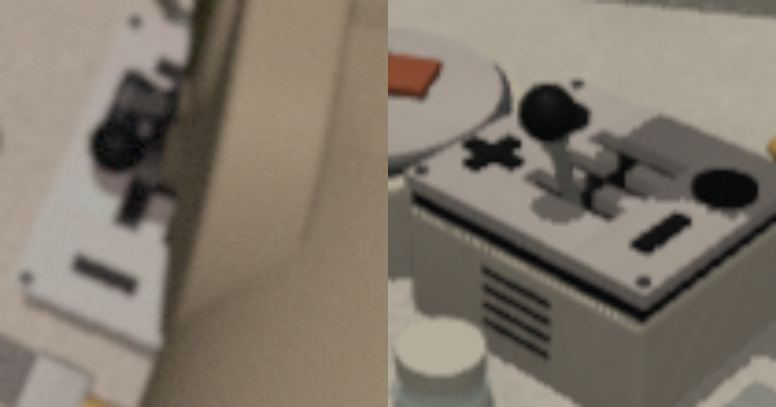

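The knob is at about top (272.2,203.4) and side (268.4,175.3), leaning left in the +y column.

```bash
python3 - <<'E'
from h import *
P,e=tri((272.2,203.4),(268.4,175.3));print(P,e,gate(P))
E
python3 -m inch '[[[0.32,0.32,0],[0,0,0],-1],[[0.65,0.64,0],[0,0,0],-1],[[0.65,0.64,0],[0,0,0],-1],[[0.65,0.64,0],[0,0,0],-1]]' | grep -E 'pos|ft'
python3 -m inch '[[[0,0,0.4],[0,0,0],-1],[[0,0,0.8],[0,0,0],-1],[[0,0,0.8],[0,0,0],-1],[[0,0,0.8],[0,0,0],-1]]' | grep -E 'pos|ft'
python3 - <<'E'
from h import *
tool()
E
```

```text
[588.41733145  18.53123587 161.97013654] 1.3669848384778787 [ 2.94146514 50.03921334]
position: [540.0, 39.3, 211.8]
ft_force: [0.6, -0.6, -0.8]
position: [540.5, 38.1, 148.4]
ft_force: [0.4, -0.1, 0.9]
t 7.8 tcp [540.5  38.1 148.4] gate [-48.9  49.6] f [ 0.4 -0.1  0.9] w 0.11830391994372885
```

Knob is at gate (2.9, 50.0), mid-column. Now I'll push along +x.

```bash
python3 -m inch '[[[-0.08,0,0.05],[0,0,0],-1],[[-0.16,0,0.06],[0,0,0],-1],[[-0.22,0,0.06],[0,0,0],-1],[[-0.27,0,0.06],[0,0,0],-1],[[-0.31,0,0.06],[0,0,0],-1],[[-0.35,0,0.06],[0,0,0],-1],[[-0.39,0,0.06],[0,0,0],-1],[[-0.43,0,0.06],[0,0,0],-1],[[-0.47,0,0.06],[0,0,0],-1],[[-0.5,0,0.06],[0,0,0],-1]]' | grep -E 'pos|ft'
python3 -m inch '[[[-0.04,0,0],[0,0,0],-1],[[-0.08,0,0],[0,0,0],-1],[[-0.12,0,0],[0,0,0],-1],[[-0.16,0,0],[0,0,0],-1],[[-0.2,0,0],[0,0,0],-1],[[-0.23,0,0],[0,0,0],-1],[[-0.23,0,0],[0,0,0],-1]]' | grep -E 'pos|ft'
python3 -m inch '[[[-0.02,0,0],[0,0,0],-1],[[-0.04,0,0],[0,0,0],-1],[[-0.06,0,0],[0,0,0],-1],[[-0.06,0,0],[0,0,0],-1]]' | grep -E 'pos|ft'
python3 - <<'E'
from h import *
tool()
E
```

```text
position: [578.0, 23.5, 144.1]
ft_force: [-2.0, 0.7, 1.4]
position: [594.8, 16.3, 143.7]
ft_force: [-1.1, 0.8, -0.4]
position: [599.4, 14.5, 144.1]
ft_force: [-1.7, 0.8, -1.2]
t 9.9 tcp [599.4  14.5 144.1] gate [14.6 50.6] f [-1.7  0.8 -1.2] w -0.6689182213558549
```

Moving freely. I'll go on in small steps until the slot end shows in the force.

```bash
for i in 1; do
python3 -m inch '[[[-0.015,0,0],[0,0,0],-1],[[-0.03,0,0],[0,0,0],-1],[[-0.03,0,0],[0,0,0],-1]]' | grep -E 'pos|ft'
python3 -m inch '[[[-0.015,0,0],[0,0,0],-1],[[-0.025,0,0],[0,0,0],-1],[[-0.025,0,0],[0,0,0],-1]]' | grep -E 'pos|ft'
done
```

```text
position: [601.5, 13.6, 144.1]
ft_force: [-1.8, 0.1, -1.4]
position: [603.1, 13.0, 144.0]
ft_force: [-2.6, 0.5, -2.5]
```

```bash
python3 -m inch '[[[-0.01,0,0],[0,0,0],-1],[[-0.02,0,0],[0,0,0],-1],[[-0.02,0,0],[0,0,0],-1]]' | grep -E 'pos|ft'
python3 -m inch '[[[-0.01,0,0],[0,0,0],-1],[[-0.02,0,0],[0,0,0],-1],[[-0.02,0,0],[0,0,0],-1]]' | grep -E 'pos|ft'
```

```text
position: [603.7, 12.7, 143.8]
ft_force: [-5.7, 1.4, 0.2]
position: [604.1, 12.6, 143.7]
ft_force: [-8.2, 2.4, 0.0]
```

The tool stalls at gate x ≈ 19.7 as force rises to 8.5 N, which puts the knob near 46, the slot end. I'll back off, rise clear and check.

```bash
python3 -m inch '[[[0.15,0,0],[0,0,0],-1],[[0.4,0,0],[0,0,0],-1],[[0.7,0,0],[0,0,0],-1],[[0.7,0,-0.5],[0,0,0],-1],[[0.7,0,-0.95],[0,0,0],-1],[[0.7,0,-0.95],[0,0,0],-1]]' | grep -E 'pos|ft'
python3 -m inch '[[[0.98,0,-0.4],[0,0,0],-1],[[0.98,0,-0.8],[0,0,0],-1],[[0.98,0,-0.8],[0,0,0],-1],[[0.98,0,-0.8],[0,0,0],-1]]' | grep -E 'pos|ft'
python3 - <<'E'
from h import *
tool();r=[]
for n in('top','side'):
    p,d=manip.read_camera(n);r.append(cv2.resize(p[165:275,240:345] if n=='top' else p[145:255,225:330],None,fx=3.7,fy=3.7))
cv2.imwrite('pics/m4.png',np.hstack(r)[:,:,::-1])
E
```

```text
position: [558.6, 32.8, 226.4]
ft_force: [-0.1, -0.1, 0.5]
position: [483.7, 63.5, 286.3]
ft_force: [0.8, 0.1, -0.6]
t 12.1 tcp [483.7  63.5 286.3] gate [-111.    51.2] f [ 0.8  0.1 -0.6] w 0.12574073536618383
```

View pics/m4.png

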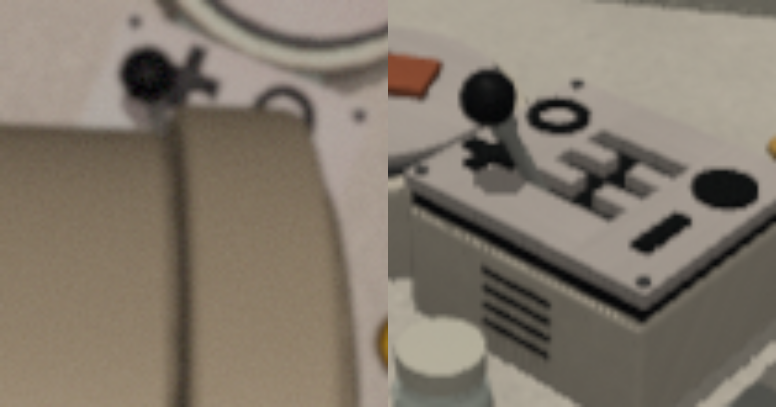

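The knob is at top crop (147,73) and side crop (488,97). It leans fully toward the cross tag, and the arm is clear.

Run:
```python
from h import *
P,e=tri((147/3.7+240,73/3.7+165),(99.5/3.7+225,97/3.7+145));print(P,e,gate(P))
if gate(P)[0]>42 and 43<gate(P)[1]<56: print(manip.sign_off())
```

```text
[627.99086606   3.38873955 155.7274044 ] 0.2487795900412303 [45.29333275 51.33503231]
the job is handed in; nothing more can be done
None
```

The gear lever is fully home in the slot marked by the cross tag (knob measured at gate x 45.3, y 51.3, height 155.7 mm), pushed there with shut fingertips at no more than about 9 N, and the job is handed in with the arm clear.

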